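Set the polishing wheels over to the machine's rack in the same order

TASK

The four polishing wheels for this job stand in the aluminium carrying rack in the order in which they will be used. Move them one by one to the empty wooden rack of the polishing machine, keeping the same order from left to right, one wheel in each bay. Each must stand upright on its saddle, in the middle of its bay and square to the rack, as it stood before.

Things in the scene. Friction and masses are not known exactly. Their poses are not given: they have to be found in the camera images.
- wheel_a: Polishing wheel, stitched cotton mop, largest and thickest: rigid disc 90 mm in diameter, 28 mm thick, about 130 g, standing on edge in a bay of the carrying rack. Origin at its centre; its y is the arbor axis, along the rack's row; it can roll about y. Seated in a saddle its centre is 72 mm and its top 117 mm above the bench. Pinch its flat faces from above, near the top.
- wheel_b: Polishing wheel, plain hard felt wheel, the second largest: rigid disc 82 mm in diameter, 20 mm thick, about 110 g, standing on edge in a bay of the carrying rack. Origin at its centre; its y is the arbor axis, along the rack's row; it can roll about y. Seated in a saddle its centre is 67 mm and its top 108 mm above the bench. Pinch its flat faces from above, near the top.
- wheel_c: Polishing wheel, bristle wheel with wide wooden hub, third in size, thinnest: rigid disc 74 mm in diameter, 16 mm thick, about 70 g, standing on edge in a bay of the carrying rack. Origin at its centre; its y is the arbor axis, along the rack's row; it can roll about y. Seated in a saddle its centre is 63 mm and its top 100 mm above the bench. Pinch its flat faces from above, near the top.
- wheel_d: Polishing wheel, plain hard felt wheel, the smallest: rigid disc 66 mm in diameter, 24 mm thick, about 50 g, standing on edge in a bay of the carrying rack. Origin at its centre; its y is the arbor axis, along the rack's row; it can roll about y. Seated in a saddle its centre is 58 mm and its top 91 mm above the bench. Pinch its flat faces from above, near the top.
- carry_rack: Carrying rack, pale bare aluminium, fixed, holding the four wheels at the start. Board 110 (x) by 332 (y) by 14 mm, origin under its centre on the bench; y runs along the row to the robot's left, x away from the robot, yaw up to 0.3 rad. Four bays with middles at y = -117, -39, 39, 117 mm, x = 0. Upright dividers 8 mm thick at y = -156, -78, 0, 78, 156 mm, tops 48 mm above the bench.
- machine_rack: The polishing machine's rack, light wood, fixed, empty at the start; it stands to the left or right of the carrying rack and has the same form, size, origin and axes: four bays with middles at y = -117, -39, 39, 117 mm, x = 0, dividers 8 mm thick between them, tops 48 mm above the bench, and a V saddle in each, at the same height as those of the carrying rack.
- saddle_a: Wooden V saddle fixed in the bay of the carrying rack where wheel_a stands at the start; it stays there. 76 (x) by 40 (y) mm; faces rise at 30 degrees to front and back from a vertex 20 mm above the bench, so a wheel of radius R seats with its centre 20 mm + 1.155 R up. Origin 14 mm above the bench under the bay's middle, axes as the rack's.
- saddle_b: Wooden V saddle fixed in the bay of the carrying rack where wheel_b stands at the start; it stays there. 76 (x) by 40 (y) mm; faces rise at 30 degrees to front and back from a vertex 20 mm above the bench, so a wheel of radius R seats with its centre 20 mm + 1.155 R up. Origin 14 mm above the bench under the bay's middle, axes as the rack's.
- saddle_c: Wooden V saddle fixed in the bay of the carrying rack where wheel_c stands at the start; it stays there. 76 (x) by 40 (y) mm; faces rise at 30 degrees to front and back from a vertex 20 mm above the bench, so a wheel of radius R seats with its centre 20 mm + 1.155 R up. Origin 14 mm above the bench under the bay's middle, axes as the rack's.
- saddle_d: Wooden V saddle fixed in the bay of the carrying rack where wheel_d stands at the start; it stays there. 76 (x) by 40 (y) mm; faces rise at 30 degrees to front and back from a vertex 20 mm above the bench, so a wheel of radius R seats with its centre 20 mm + 1.155 R up. Origin 14 mm above the bench under the bay's middle, axes as the rack's.
There are look-alikes about, which are no part of the job. Leave any green or red look-alike of the wheel_d alone.

How it is judged:
At the end, for the whole second after the job is handed in: Each wheel stands in the machine's rack at the same place in the row as it had in the carrying rack: within 15 mm of the bay's middle along the row and 10 mm across, seated to 6 mm in height, its axis within 12 degrees of the row's line (upright and square), at rest and released (x of wheel_a in the frame of machine_rack between -0.01 and 0.01 m and z of wheel_a in the frame of machine_rack between 0.069 and 0.078 m and angle between the y axis of each of wheel_a, wheel_b, wheel_c, wheel_d and the y axis of machine_rack, either way round below 0.21 rad and ((y of saddle_a in the frame of carry_rack between -0.137 and -0.097 m and y of wheel_a in the frame of machine_rack between -0.132 and -0.102 m) or (y of saddle_a in the frame of carry_rack between -0.059 and -0.019 m and y of wheel_a in the frame of machine_rack between -0.054 and -0.024 m) or (y of saddle_a in the frame of carry_rack between 0.019 and 0.059 m and y of wheel_a in the frame of machine_rack between 0.024 and 0.054 m) or (y of saddle_a in the frame of carry_rack between 0.097 and 0.137 m and y of wheel_a in the frame of machine_rack between 0.102 and 0.132 m)) and linear speed of each of wheel_a, wheel_b, wheel_c, wheel_d below 0.02 m/s and angular speed of each of wheel_a, wheel_b, wheel_c, wheel_d below 0.2 rad/s and x of wheel_b in the frame of machine_rack between -0.01 and 0.01 m and z of wheel_b in the frame of machine_rack between 0.0643 and 0.0733 m and ((y of saddle_b in the frame of carry_rack between -0.137 and -0.097 m and y of wheel_b in the frame of machine_rack between -0.132 and -0.102 m) or (y of saddle_b in the frame of carry_rack between -0.059 and -0.019 m and y of wheel_b in the frame of machine_rack between -0.054 and -0.024 m) or (y of saddle_b in the frame of carry_rack between 0.019 and 0.059 m and y of wheel_b in the frame of machine_rack between 0.024 and 0.054 m) or (y of saddle_b in the frame of carry_rack between 0.097 and 0.137 m and y of wheel_b in the frame of machine_rack between 0.102 and 0.132 m)) and x of wheel_c in the frame of machine_rack between -0.01 and 0.01 m and z of wheel_c in the frame of machine_rack between 0.0597 and 0.0687 m and ((y of saddle_c in the frame of carry_rack between -0.137 and -0.097 m and y of wheel_c in the frame of machine_rack between -0.132 and -0.102 m) or (y of saddle_c in the frame of carry_rack between -0.059 and -0.019 m and y of wheel_c in the frame of machine_rack between -0.054 and -0.024 m) or (y of saddle_c in the frame of carry_rack between 0.019 and 0.059 m and y of wheel_c in the frame of machine_rack between 0.024 and 0.054 m) or (y of saddle_c in the frame of carry_rack between 0.097 and 0.137 m and y of wheel_c in the frame of machine_rack between 0.102 and 0.132 m)) and x of wheel_d in the frame of machine_rack between -0.01 and 0.01 m and z of wheel_d in the frame of machine_rack between 0.0551 and 0.0641 m and ((y of saddle_d in the frame of carry_rack between -0.137 and -0.097 m and y of wheel_d in the frame of machine_rack between -0.132 and -0.102 m) or (y of saddle_d in the frame of carry_rack between -0.059 and -0.019 m and y of wheel_d in the frame of machine_rack between -0.054 and -0.024 m) or (y of saddle_d in the frame of carry_rack between 0.019 and 0.059 m and y of wheel_d in the frame of machine_rack between 0.024 and 0.054 m) or (y of saddle_d in the frame of carry_rack between 0.097 and 0.137 m and y of wheel_d in the frame of machine_rack between 0.102 and 0.132 m))); the robot touches nothing.
It also fails if it takes over 120 s, if anything falls off the work surface, if the arm or the gripper's body presses on something with over 40 N, if the wrist force passes 120 N, or if a joint passes its speed limit or range.

ROBOT

A 7-joint arm with a two-finger parallel gripper is mounted at the origin on the work surface. World frame = base frame: x ahead of the robot, y to its left, z up, the work surface at z = 0. Lengths are in m, angles in rad, forces in N, time in s.
With the tool pointing down it reaches from about 0.4 to 0.85 m from the base axis. Payload 10.4 kg.
Tool frame: the origin (TCP) lies at the centre of the arm's flange, where the gripper is bolted on; the fingertips stand 182 mm ahead of it and the grasp point (between the pads) lies r.grasp_offset ahead of it (r.grasp_offset is the distance from the TCP to the grasp point, in m); z points along the fingers, y is the line along which they close (so a half turn about z gives the same grasp; the last joint's range is limited). The gripper opens to 87 mm and grips with 3 to 60 N. Pads are 19 mm wide; open, the fingers measure 117 mm over their backs; the gripper's body (75 mm by 190 mm) begins 51 mm behind the grasp point.
Start: joints at [1.175, 0.332, -0.065, 1.46, 0.022, 1.35, -0.088], TCP at [0.228, -0.582, 0.405] pointing down, gripper open.
Joint ranges: [-2.6, 2.6], [-0.5, 2.12], [-1.47, 1.34], [0.16, 2.42], [-1.27, 4.41], [0.06, 2.06], [-2.6, 2.6]. Speed limits (rad/s): [2.22, 2.22, 2.79, 2.79, 3.14, 3.14, 3.14].

INTERFACE

Orientations are given as a unit quaternion [x, y, z, w].
In Python, from bench import status, vision, job, spotter, r gives the robot as it stands. The module is installed in compiled form; this text tells all that it offers.
- The arm moves only by the tool play_rows, never from a script. Its argument "series" is a list of rows, each a list of 6 numbers: the shift along the tool's x, y, z each as a share of 150 mm, from -1 to 1, then the turn, a rotation vector about the tool's x, y, z each as a share of 30 degrees, from -1 to 1. In form: [[x, y, z, ax, ay, az], ...]. A call has 1 to 5 rows; each row is the pose to reach, as a shift and turn from the pose commanded when the call began, along the tool's axes at that moment; what a row does not reach only later rows make up. A row lasts 1/10 s, in which the tool goes at most 50 mm and 8.59 degrees, less where a joint would pass 70% of its speed; a pose out of reach is approached as far as the arm can. A call with a number of a shift or a turn outside -1 to 1 is refused whole. A call with a gripper value outside its range is refused whole. "fingers" is the opening, from -1 (shut) to 1 (fully open), set as the call begins (left out, the last holds). The fingers move at their own pace and stop on an object; "squeeze" is the grip in N (left out, the last holds). Time passes only in rows, so rows that repeat a pose let the fingers close. It gives the time, the measured TCP pose, the force, the opening and the grip force at its end, in the units of the state.
- status.read_state(): the state, without advancing time (a new reading comes with each control period).
- vision.camera(name): name is "side" or "top"; returns the picture (400x640x3 uint8, blue, green, red); there is no depth.
- vision.calibration(name): a dict with "fx", "fy", "cx", "cy" (pixels), "rvec" (rotation vector, rad) and "tvec" (3), from world to camera coordinates, as OpenCV has them. Camera axes: x right, y down, z forward; pixel columns grow to the right and rows downward; lengths in m; the calibration is good to about 2 mm. A picture is of the moment at which its call begins. calibration takes no time and is no camera call.
- job.close_job(): hands the job in; it is judged then, once.
Trained networks look in the newest picture that a camera, given by its name, has taken for a name from the list of things; names that differ only in an ending like _2 or _b are one class to them, and where a whole thing is asked for, a point or a joint stands for the part that bears it (a point fixed in the world has none). Each returns a list of dicts, best first, with "conf" (0 to 1); they miss things now and then, are a little off and sometimes report something else, mostly with a low value. They report only what shows in the picture. A call takes as long as a camera call. They do not tell look-alikes from the thing itself.
- spotter.boxes_of(camera, name): "point" ([x, y, z] in m, in world coordinates, good to about 4 mm: the middle of the surface that is visible of it).
- spotter.regions_of(camera, name): "pixels" (400x640 bool, what is visible of it).
The state is a dict: "time": time; "joint_positions": joint angles; "joint_vel": joint speeds; "joint_torque": joint torques, N m; "ee_pos": TCP position; "eef_rot": TCP orientation; "ft_force": force on the tool from outside, world axes, zero at the start; "torque": the same for the moment, N m; "width": finger opening in m; "grip_force": force on a finger pad.
Only numpy, scipy, OpenCV 4.12 (cv2) and the standard library are available. Lean on these libraries where they do the work, as an engineer would, in place of code of your own. Each camera call takes 0.05 s, during which the arm holds its last target. There are 200 camera calls.

## Working session

There is one attempt and no reset: what is moved stays moved. The work goes in short steps, Python scripts to look and compute and a tool call to move; the robot and the scene stay as the last step left them, time stands still between calls to the robot, and variables do not carry over. Pictures are saved under pics/ and viewed, at most 14 in all, crops included, and the job is handed in when it is done.

Besides the shell and the picture viewer there is one more tool, called after "Call:" by a JSON object that holds its "name" and its "arguments", one argument or row to a line. play_rows: Moves the arm, as the interface text tells. Shift numbers are shares of 150 mm and turn numbers shares of 30 degrees, none past 1 either way. Its arguments: {"type":"object","properties":{"series":{"type":"array","items":{"type":"array","items":{"type":"number"}}},"fingers":{"type":"number"},"squeeze":{"type":"number"}},"required":["series"]}

```bash
mkdir -p pics; python3 - <<'E'
from bench import status, vision, job, spotter, r
import cv2
for n in("top","side"):
    cv2.imwrite(f"pics/{n}0.png",vision.camera(n)); print(n,vision.calibration(n))
s=status.read_state(); print(s, r.grasp_offset)
for n in ["wheel_a","wheel_b","wheel_c","wheel_d","carry_rack","machine_rack","saddle_a"]:
    for c in("top","side"):
        print(n,c,[(d['conf'].__round__(2),[round(float(v),3) for v in d['point']]) for d in spotter.boxes_of(c,n)])
E
```

```text
top {'fx': 371.7117027371142, 'fy': 371.7117027371142, 'cx': 316.97649057724385, 'cy': 201.60579626595282, 'rvec': array([ 2.09538768, -2.1456891 ,  0.20066856]), 'tvec': array([5.06545420e-04, 5.63359992e-01, 7.70164322e-01])}
side {'fx': 408.0926153984001, 'fy': 408.0926153984001, 'cx': 320.9617140149436, 'cy': 200.11520678829706, 'rvec': array([ 0.9785981 , -2.2983282 ,  1.17415102]), 'tvec': array([0.38747368, 0.28611779, 0.71517611])}
{'time': 0.1, 'joint_positions': array([ 1.17535984,  0.33279696, -0.06469497,  1.46084614,  0.02159259,
        1.34992009, -0.088512  ]), 'joint_vel': array([-1.92288089e-04, -2.48534491e-03, -5.65911647e-04, -2.53693140e-03,
       -5.07752133e-04,  2.11083128e-06, -1.28117011e-03]), 'joint_torque': array([ 1.11017336e-03, -6.24548006e+01,  2.42992979e-02, -3.90714097e+01,
       -6.14622189e-02,  3.66440148e-02,  6.70612894e-05]), 'ee_pos': array([ 0.2276238 , -0.58195031,  0.40404601]), 'eef_rot': array([ 9.82674126e-01,  1.85340646e-01, -1.44070172e-04, -6.21251125e-04]), 'ft_force': array([ 0.49900902, -0.21965354, -0.66600753]), 'torque': a
[... 1494 characters left out ...]
 -0.092, 0.064])]
wheel_d side [(0.76, [0.561, -0.246, 0.072]), (0.71, [0.583, -0.168, 0.069]), (0.7, [0.687, 0.096, 0.043]), (0.69, [0.539, -0.318, 0.085]), (0.69, [0.597, -0.097, 0.065]), (0.65, [0.412, -0.089, 0.045])]
carry_rack top [(0.62, [0.569, -0.208, 0.013])]
carry_rack side [(0.78, [0.554, -0.162, 0.014]), (0.51, [0.583, -0.169, 0.067])]
machine_rack top [(0.84, [0.561, 0.216, 0.027])]
machine_rack side [(0.93, [0.546, 0.241, 0.026])]
saddle_a top [(0.86, [0.579, -0.169, 0.039]), (0.72, [0.589, -0.095, 0.035]), (0.64, [0.546, -0.317, 0.03]), (0.53, [0.568, -0.244, 0.032])]
saddle_a side [(0.68, [0.573, -0.09, 0.035]), (0.58, [0.556, -0.173, 0.029]), (0.49, [0.539, -0.249, 0.038])]
```

View pics/top0.png

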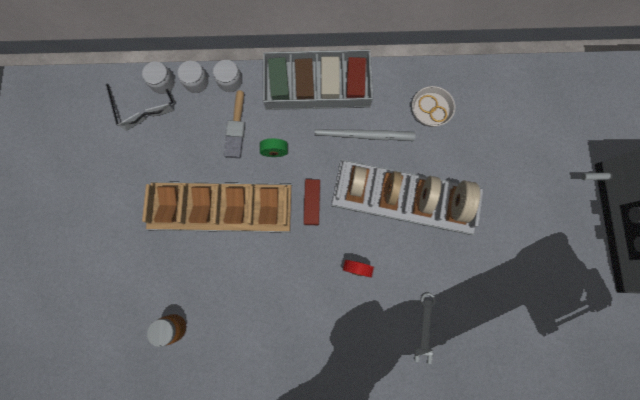

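View pics/side0.png

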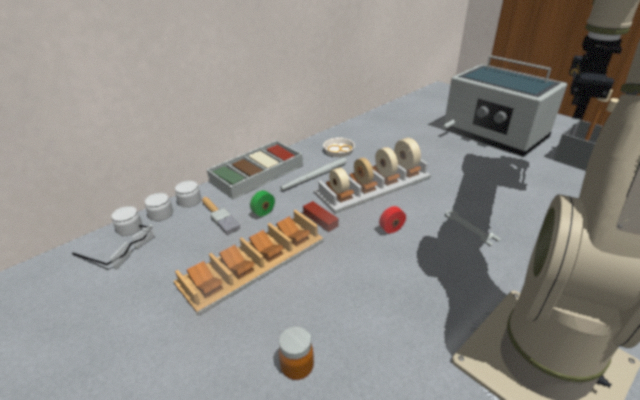

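Top picture: the carrying rack is at about (408,196) with wheels at (358,184), (393,190), (428,197) and (463,202). The empty wooden rack is at (218,207). Possible mix-ups are the green look-alike (274,148), the red look-alike (358,268) and the red block (312,201). Only the four pale wheels in the aluminium rack are wanted, and I'll check them in a close crop.

```bash
python3 - <<'E'
import cv2,numpy as np
im=cv2.imread("pics/top0.png")
a=cv2.resize(im[155:238,330:490],None,fx=4,fy=4,interpolation=cv2.INTER_CUBIC)
b=cv2.resize(im[175:240,140:300],None,fx=4,fy=4,interpolation=cv2.INTER_CUBIC)
cv2.imwrite("pics/crop1.png",np.vstack([a,b]))
s=cv2.imread("pics/side0.png")
cv2.imwrite("pics/crop2.png",np.vstack([cv2.resize(s[130:215,310:440],None,fx=4,fy=4,interpolation=cv2.INTER_CUBIC)]))
E
```

```text
(no output)
```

View pics/crop1.png

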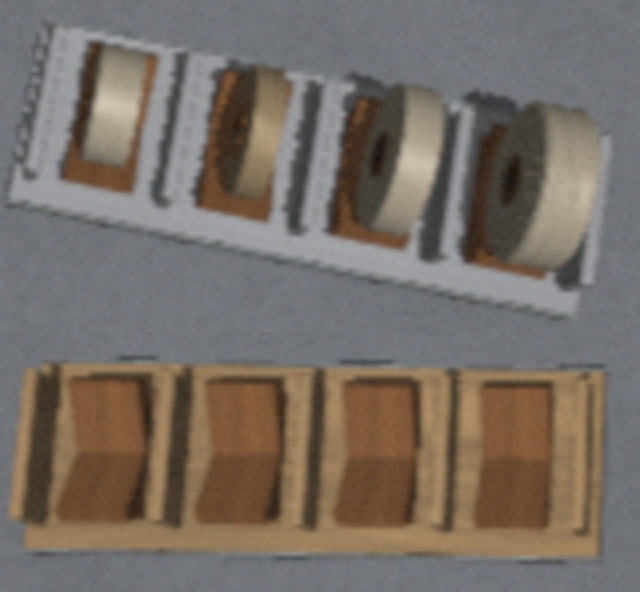

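View pics/crop2.png

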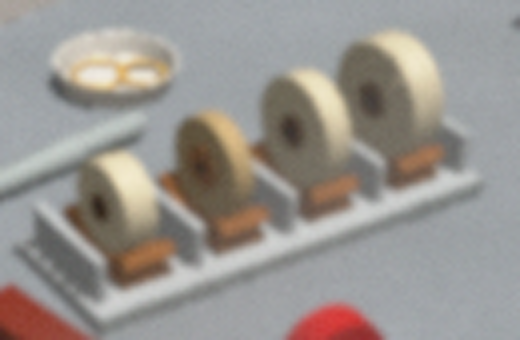

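Reading the crops: from left (+y) to right the order is d (358,184), c brown with a hub (393,190), b (428,197), a (463,202), all in the aluminium rack. Next I fit both rack poses.

```bash
cat > h.py <<'E'
import numpy as np, cv2
from scipy.optimize import minimize
from scipy.spatial.transform import Rotation as R
from bench import status, vision, job, spotter, r
def K(n):
    c=vision.calibration(n); return c['rvec'],c['tvec'],np.array([[c['fx'],0,c['cx']],[0,c['fy'],c['cy']],[0,0,1]])
CAL={n:K(n) for n in("top","side")}
def proj(n,P):
    rv,t,k=CAL[n]; return cv2.projectPoints(np.array(P,float).reshape(-1,3),rv,t,k,None)[0].reshape(-1,2)
def box(x0,x1,y0,y1,z0,z1): return np.array([[x,y,z] for x in(x0,x1) for y in(y0,y1) for z in(z0,z1)])
def wheel(y,Rd,t):
    a=np.linspace(0,2*np.pi,40); z=.02+1.155*Rd
    return np.array([[Rd*np.cos(q),y+s*t/2,z+Rd*np.sin(q)] for q in a for s in(-1,1)])
W={'a':(-.117,.045,.028),'b':(-.039,.041,.020),'c':(.039,.037,.016),'d':(.117,.033,.024)}
def w(p,P):
    c,s=np.cos(p[2]),np.sin(p[2]); P=np.asarray(P)
    return np.c_[p[0]+c*P[:,0]-s*P[:,1],p[1]+s*P[:,0]+c*P[:,1],P[:,2]]
S=4
def sil(n,p,wheels,dx):
    parts=[box(-.055,.055,-.166,.166,0,.014)]+[box(-dx,dx,y-.004,y+.004,.014,.048) for y in(-.156,-.078,0,.078,.156)]
    parts+=[box(-.038,.038,y-.02,y+.02,.014,.04) for y in(-.117,-.039,.039,.117)]
    parts+=[wheel(*W[k]) for k in wheels]
    m=np.zeros((400*S,640*S),np.uint8)
    for q in parts: cv2.fillConvexPoly(m,cv2.convexHull(np.round((proj(n,w(p,q))+.5)*S-.5).astype(np.int32)),1)
    return cv2.resize(m.astype(np.float32),(640,400),interpolation=cv2.INTER_AREA)
def fit(masks,p0,wheels,dx0=.045):
    def cost(v):
        p=(v[0],v[1],v[2]/5); c=0
        for n,m in masks.items():
            s=sil(n,p,wheels,v[3]); c+=np.abs(s-m).sum()/m.sum()
        return c
    x0=np.array([p0[0],p0[1],p0[2]*5,dx0]); sim=np.vstack([x0]+[x0+d for d in np.eye(4)*[.012,.012,.2,.006]])
    o=minimize(cost,x0,method='Nelder-Mead',options=dict(initial_simplex=sim,xatol=2e-4,fatol=1e-4))
    return [o.x[0],o.x[1],o.x[2]/5,o.x[3],o.fun/len(masks)]
E
python3 - <<'E'
from h import *
M={}
for n in("top","side"):
    vision.camera(n)
    for rack,names,p0 in(("carry_rack",["wheel_a","saddle_a"],(.565,-.21,-.22)),("machine_rack",["saddle_a"],(.56,.22,-.0))):
        m=np.zeros((400,640),bool); near=sil(n,p0,'abcd' if rack[0]=='c' else '',.045)>0
        near=cv2.dilate(near.astype(np.uint8),np.ones((9,9)))>0
        for nm in [rack]+names:
            for d in spotter.regions_of(n,nm):
                q=d['pixels']
                if (q&near).sum()>.8*q.sum(): m|=q
        m=cv2.morphologyEx(m.astype(np.uint8),cv2.MORPH_CLOSE,np.ones((5,5)))
        c,_=cv2.findContours(m,cv2.RETR_EXTERNAL,cv2.CHAIN_APPROX_NONE); cv2.drawContours(m,[max(c,key=cv2.contourArea)],-1,1,-1)
        M[rack,n]=m
out=[]
for rack,wh,p0 in(("carry_rack",'abcd',(.565,-.21,-.22)),("machine_rack",'',(.56,.22,0))):
    for ns in(("top","side"),("top",),("side",)):
        p=fit({n:M[rack,n].astype(np.float32) for n in ns},p0,wh); print(rack,ns,np.round(p,4))
        if len(ns)==2: 
            for n in ns:
                im=cv2.imread(f"pics/{n}0.png") if not any(o[0]==n for o in out) else [o[1] for o in out if o[0]==n][0]
                c,_=cv2.findContours((sil(n,p[:3],wh,p[3])>.5).astype(np.uint8),cv2.RETR_EXTERNAL,cv2.CHAIN_APPROX_NONE); cv2.drawContours(im,c,-1,(255,0,255),1)
                out.append((n,im))
a=out[0][1][150:245,135:490]; b=out[1][1][120:315,165:440]
b=cv2.resize(b,None,fx=1.6,fy=1.6); a=cv2.resize(a,None,fx=2.2,fy=2.2)
W_=max(a.shape[1],b.shape[1]); pad=lambda q:cv2.copyMakeBorder(q,0,0,0,W_-q.shape[1],cv2.BORDER_CONSTANT)
cv2.imwrite("pics/fit.png",np.vstack([pad(a),pad(b)]))
E
```

```text
carry_rack ('top', 'side') [ 0.5787 -0.2187 -0.2314  0.048   0.0362]
carry_rack ('top',) [ 0.5791 -0.2183 -0.2331  0.0466  0.0246]
carry_rack ('side',) [ 0.5793 -0.22   -0.2375  0.0412  0.0379]
machine_rack ('top', 'side') [ 0.5656  0.2167 -0.04    0.0495  0.0382]
machine_rack ('top',) [ 0.5661  0.2167 -0.036   0.0507  0.0362]
machine_rack ('side',) [ 0.565   0.2168 -0.0456  0.0428  0.0311]
```

View pics/fit.png

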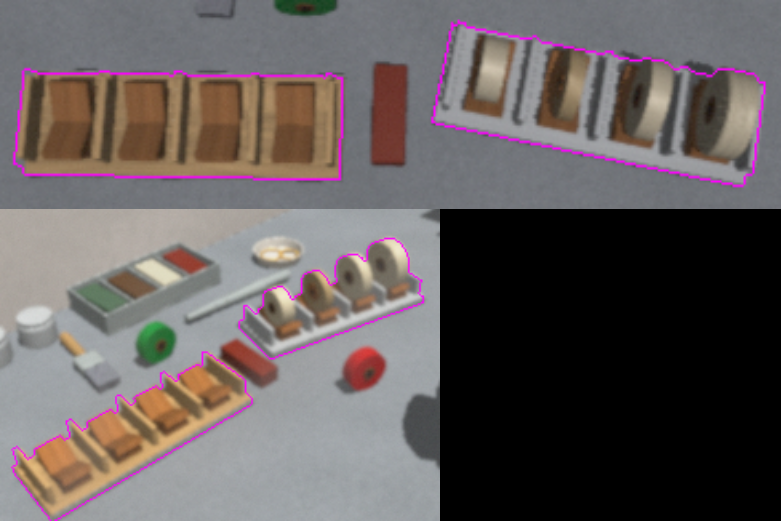

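Both silhouette fits agree to about 1 mm, so the rack poses are carry (0.579, -0.219, yaw -0.234) and machine (0.5655, 0.2167, yaw -0.040). I'll move the wheels in the order d, c, b, a, so none is carried over another.

```bash
cat >> h.py <<'E'
CARRY=(.579,-.219,-.234); MACH=(.5655,.2167,-.040)
def grasp(rack,k,depth=.018,up=0.):
    y,Rd,t=W[k]; p=w(rack,[[0,y,0]])[0]; return np.array([p[0],p[1],.02+2.155*Rd-depth+r.grasp_offset+up,rack[2]])
def cur():
    s=status.read_state(); X=R.from_quat(s['eef_rot']).as_matrix()
    return np.array([*s['ee_pos'],np.arctan2(X[1,0],X[0,0])]),X[:,2]
def plan(c,t,k):
    for i in range(k):
        d=(t-c)/(k-i); a=c[3]; x=np.array([np.cos(a),np.sin(a)]);y=np.array([np.sin(a),-np.cos(a)])
        row=np.round([d[:2]@x/.15,d[:2]@y/.15,-d[2]/.15,0,0,-d[3]/np.radians(30)],3); print(row.tolist(),'mm',round(1e3*np.linalg.norm(d[:3])))
        dx=(row[0]*x+row[1]*y)*.15; c=c+np.array([*dx,-row[2]*.15,-row[5]*np.radians(30)])
    return c
E
python3 - <<'E'
from h import *
c,z=cur(); print(c,z)
for k in 'abcd': print(k,grasp(CARRY,k),grasp(MACH,k))
plan(c,grasp(CARRY,'d',up=.1),5)
E
```

```text
[ 0.2276472  -0.58207295  0.40477724  0.37275222] [ 6.20223907e-05 -8.15230782e-05 -9.99999995e-01]
a [ 0.55187117 -0.33281136  0.262475   -0.234     ] [ 0.56082125  0.09979359  0.262475   -0.04      ]
b [ 0.56995706 -0.25693712  0.253855   -0.234     ] [ 0.56394042  0.1777312   0.253855   -0.04      ]
c [ 0.58804294 -0.18106288  0.245235   -0.234     ] [ 0.56705958  0.2556688   0.245235   -0.04      ]
d [ 0.60612883 -0.10518864  0.236615   -0.234     ] [ 0.57017875  0.33360641  0.236615   -0.04      ]
[0.702, -0.408, 0.091, 0.0, 0.0, 0.232] mm 123
[0.647, -0.49, 0.091, 0.0, 0.0, 0.232] mm 123
[0.582, -0.565, 0.091, 0.0, 0.0, 0.232] mm 123
[0.51, -0.632, 0.091, 0.0, 0.0, 0.231] mm 123
[0.43, -0.689, 0.09, 0.0, 0.0, 0.232] mm 123
```

Call:
{"name": "play_rows", "arguments": {
  "series": [
    [0.35,-0.2,0.04,0,0,0.12],
    [0.7,-0.41,0.09,0,0,0.23],
    [0.7,-0.41,0.09,0,0,0.23],
    [0.7,-0.41,0.09,0,0,0.23]
  ],
  "fingers": 0.38,
  "squeeze": 25
}}

```text
time: 1.8
ee_pos: [0.3062, -0.4834, 0.3912]
eef_rot: [0.992, 0.129, 0.001, -0.0]
ft_force: [-0.4, -0.1, 0.2]
width: 0.0642
grip_force: 0.0
```

Call:
{"name": "play_rows", "arguments": {
  "series": [
    [0.65,-0.49,0.09,0,0,0.23],
    [0.65,-0.49,0.09,0,0,0.23],
    [0.65,-0.49,0.09,0,0,0.23]
  ]
}}

```text
time: 2.1
ee_pos: [0.3814, -0.388, 0.3776]
eef_rot: [0.998, 0.068, 0.0, -0.0]
ft_force: [-0.1, 0.2, 0.5]
width: 0.0603
grip_force: 0.0
```

Call:
{"name": "play_rows", "arguments": {
  "series": [
    [0.58,-0.56,0.09,0,0,0.23],
    [0.58,-0.56,0.09,0,0,0.23],
    [0.58,-0.56,0.09,0,0,0.23]
  ]
}}

```text
time: 2.4
ee_pos: [0.4566, -0.2929, 0.3641]
eef_rot: [1.0, 0.008, 0.0, -0.001]
ft_force: [0.2, 0.5, 0.6]
width: 0.06
grip_force: 0.0
```

Call:
{"name": "play_rows", "arguments": {
  "series": [
    [0.51,-0.63,0.09,0,0,0.23],
    [0.51,-0.63,0.09,0,0,0.23],
    [0.51,-0.63,0.09,0,0,0.23],
    [0.51,-0.63,0.09,0,0,0.23]
  ]
}}

```text
time: 2.8
ee_pos: [0.5315, -0.198, 0.3504]
eef_rot: [0.999, -0.052, 0.0, -0.001]
ft_force: [-0.3, -0.4, -0.4]
width: 0.0597
grip_force: 0.0
```

Call:
{"name": "play_rows", "arguments": {
  "series": [
    [0.43,-0.69,0.09,0,0,0.24],
    [0.43,-0.69,0.09,0,0,0.24],
    [0.43,-0.69,0.09,0,0,0.24],
    [0.43,-0.69,0.09,0,0,0.24],
    [0.43,-0.69,0.09,0,0,0.24]
  ]
}}

```text
time: 3.3
ee_pos: [0.6048, -0.1069, 0.3371]
eef_rot: [0.993, -0.118, -0.0, 0.001]
ft_force: [-0.6, -1.3, 0.7]
width: 0.06
grip_force: 0.0
```

```bash
python3 - <<'E'
from h import *
c,z=cur(); print(c,z); plan(c,grasp(CARRY,'d'),1); plan(c,grasp(CARRY,'d',up=.04),1)
cv2.imwrite("pics/s1.png",np.hstack([cv2.resize(vision.camera("side")[80:230,270:470],None,fx=2,fy=2),cv2.resize(vision.camera("top")[120:270,300:500],None,fx=2,fy=2)]))
E
```

```text
[ 0.60480815 -0.10688541  0.3370828  -0.23589188] [-6.02856742e-04 -1.01585779e-03 -9.99999302e-01]
[0.006, -0.013, 0.67, 0.0, 0.0, -0.004] mm 100
[0.006, -0.013, 0.403, 0.0, 0.0, -0.004] mm 61
```

View pics/s1.png

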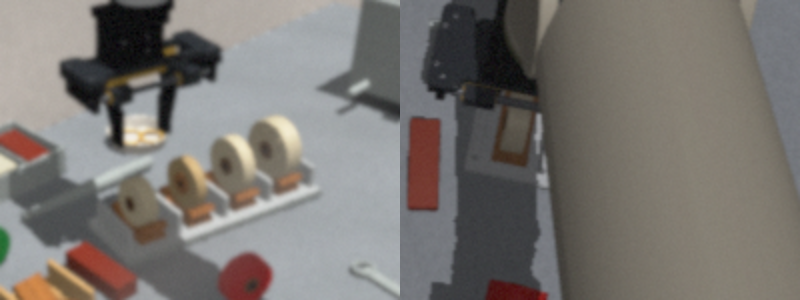

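The gripper hangs over wheel_d: fingers at about (118,120) and (165,115) straddle the wheel at (140,195), in line with the row. Descending now.

Call:
{"name": "play_rows", "arguments": {
  "series": [
    [0.01,-0.01,0.2,0,0,0],
    [0.01,-0.01,0.4,0,0,0],
    [0.01,-0.01,0.55,0,0,0],
    [0.01,-0.01,0.67,0,0,0],
    [0.01,-0.01,0.67,0,0,0]
  ]
}}

```text
time: 3.9
ee_pos: [0.6054, -0.1059, 0.2345]
eef_rot: [0.993, -0.118, -0.002, 0.0]
ft_force: [-1.0, 0.1, -0.3]
width: 0.0604
grip_force: 0.0
```

Call:
{"name": "play_rows", "arguments": {
  "series": [
    [0,0,0,0,0,0],
    [0,0,0,0,0,0],
    [0,0,0,0,0,0],
    [0,0,0,0,0,0],
    [0,0,0,0,0,0]
  ],
  "fingers": -1
}}

```text
time: 4.4
ee_pos: [0.607, -0.104, 0.2372]
eef_rot: [0.993, -0.117, 0.0, 0.0]
ft_force: [-0.0, -0.3, -0.6]
width: 0.0278
grip_force: 0.0
```

Call:
{"name": "play_rows", "arguments": {
  "series": [
    [0,0,0,0,0,0],
    [0,0,0,0,0,0]
  ]
}}

```text
time: 4.6
ee_pos: [0.607, -0.1039, 0.237]
eef_rot: [0.993, -0.117, 0.0, 0.0]
ft_force: [0.2, -0.7, 2.5]
width: 0.0234
grip_force: 25.0
```

Call:
{"name": "play_rows", "arguments": {
  "series": [
    [0,0,-0.1,0,0,0],
    [0,0,-0.25,0,0,0],
    [0,0,-0.4,0,0,0],
    [0,0,-0.55,0,0,0],
    [0,0,-0.6,0,0,0]
  ]
}}

```text
time: 5.1
ee_pos: [0.6074, -0.1038, 0.3302]
eef_rot: [0.993, -0.117, 0.002, 0.0]
ft_force: [0.9, 0.5, -0.4]
width: 0.0236
grip_force: 25.0
```

```bash
python3 - <<'E'
from h import *
c,z=cur(); print(c,status.read_state()['grip_force']); c=plan(c,grasp(MACH,'d',up=.09),4); plan(c,grasp(MACH,'d',up=.001),1)
E
```

```text
[ 0.60744683 -0.1038212   0.33021977 -0.23448064] 25.00110405497253
[-0.23, -0.695, 0.006, 0.0, 0.0, -0.093] mm 110
[-0.196, -0.705, 0.006, 0.0, 0.0, -0.093] mm 110
[-0.161, -0.714, 0.006, 0.0, 0.0, -0.093] mm 110
[-0.126, -0.72, 0.006, 0.0, 0.0, -0.092] mm 110
[0.0, -0.0, 0.593, 0.0, 0.0, -0.0] mm 89
```

Call:
{"name": "play_rows", "arguments": {
  "series": [
    [-0.04,-0.12,0,0,0,-0.02],
    [-0.1,-0.3,0,0,0,-0.04],
    [-0.16,-0.5,0,0,0,-0.07],
    [-0.23,-0.7,0,0,0,-0.09]
  ]
}}

```text
time: 5.5
ee_pos: [0.597, 0.0083, 0.3257]
eef_rot: [0.996, -0.093, -0.001, -0.0]
ft_force: [1.2, 0.5, -1.0]
width: 0.0237
grip_force: 25.0
```

Call:
{"name": "play_rows", "arguments": {
  "series": [
    [-0.06,-0.22,0,0,0,-0.03],
    [-0.13,-0.45,0,0,0,-0.06],
    [-0.2,-0.7,0,0,0,-0.09]
  ]
}}

```text
time: 5.8
ee_pos: [0.5868, 0.1169, 0.3257]
eef_rot: [0.998, -0.07, -0.001, 0.0]
ft_force: [1.6, -0.6, -1.2]
width: 0.0238
grip_force: 25.0
```

Call:
{"name": "play_rows", "arguments": {
  "series": [
    [-0.05,-0.23,0,0,0,-0.03],
    [-0.1,-0.46,0,0,0,-0.06],
    [-0.16,-0.71,0,0,0,-0.09]
  ]
}}

```text
time: 6.1
ee_pos: [0.5779, 0.2256, 0.3257]
eef_rot: [0.999, -0.046, -0.001, 0.0]
ft_force: [-0.0, -0.0, -0.2]
width: 0.0236
grip_force: 25.0
```

Call:
{"name": "play_rows", "arguments": {
  "series": [
    [-0.04,-0.22,0,0,0,-0.03],
    [-0.08,-0.44,0,0,0,-0.06],
    [-0.11,-0.63,0,0,0,-0.09],
    [-0.13,-0.72,0,0,0,-0.09],
    [-0.13,-0.72,0,0,0,-0.09]
  ]
}}

```text
time: 6.6
ee_pos: [0.568, 0.3355, 0.3259]
eef_rot: [1.0, -0.021, -0.001, -0.0]
ft_force: [-0.3, -0.4, -1.2]
width: 0.0236
grip_force: 25.0
```

```bash
python3 - <<'E'
from h import *
vision.camera("top");c,z=cur(); print(c,z,status.read_state()['grip_force']); plan(c,grasp(MACH,'d',up=.001),1)
cv2.imwrite("pics/s2.png",np.hstack([cv2.resize(vision.camera("side")[130:330,130:330],None,fx=2,fy=2),cv2.resize(vision.camera("top")[120:320,100:300],None,fx=2,fy=2)]))
E
```

```text
[ 0.56904595  0.33339564  0.32598414 -0.04497114] [-1.08738849e-03 -6.95192009e-04 -9.99999167e-01] 25.001008515246212
[0.007, -0.002, 0.589, 0.0, 0.0, -0.009] mm 88
```

View pics/s2.png

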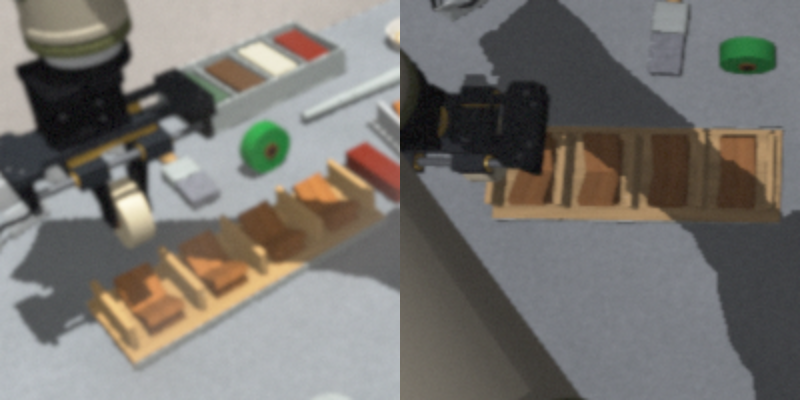

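Wheel_d hangs square in the fingers at (132,215), over the leftmost bay. Lowering it now.

Call:
{"name": "play_rows", "arguments": {
  "series": [
    [0.01,0,0.15,0,0,0],
    [0.01,0,0.3,0,0,-0.01],
    [0.01,0,0.42,0,0,-0.01],
    [0.01,0,0.5,0,0,-0.01],
    [0.01,0,0.54,0,0,-0.01]
  ]
}}

```text
time: 7.25
ee_pos: [0.5715, 0.3315, 0.2447]
eef_rot: [1.0, -0.021, -0.0, 0.001]
ft_force: [0.3, -0.3, 0.6]
width: 0.0239
grip_force: 25.0
```

Call:
{"name": "play_rows", "arguments": {
  "series": [
    [0,0,0.02,0,0,0],
    [0,0,0.05,0,0,0],
    [0,0,0.05,0,0,0]
  ]
}}

```text
time: 7.55
ee_pos: [0.5711, 0.333, 0.2383]
eef_rot: [1.0, -0.02, 0.0, 0.0]
ft_force: [-1.0, -0.6, -0.6]
width: 0.0237
grip_force: 25.0
```

Call:
{"name": "play_rows", "arguments": {
  "series": [
    [0,0,0.015,0,0,0],
    [0,0,0.015,0,0,0]
  ]
}}

```text
time: 7.75
ee_pos: [0.5713, 0.3332, 0.2371]
eef_rot: [1.0, -0.02, 0.001, -0.0]
ft_force: [-2.9, -2.1, 5.3]
width: 0.0239
grip_force: 25.0
```

Call:
{"name": "play_rows", "arguments": {
  "series": [
    [0,0,0.01,0,0,0],
    [0,0,0.01,0,0,0],
    [0,0,0.01,0,0,0],
    [0,0,0.01,0,0,0],
    [0,0,0.01,0,0,0]
  ],
  "fingers": 0.38
}}

```text
time: 8.25
ee_pos: [0.5711, 0.333, 0.2344]
eef_rot: [1.0, -0.02, -0.0, 0.0]
ft_force: [0.5, 0.5, 0.5]
width: 0.0548
grip_force: 0.0
```

Call:
{"name": "play_rows", "arguments": {
  "series": [
    [0,0,-0.05,0,0,0],
    [0,0,-0.2,0,0,0],
    [0,0,-0.4,0,0,0],
    [0,0,-0.6,0,0,0],
    [0,0,-0.7,0,0,0]
  ]
}}

```text
time: 8.75
ee_pos: [0.5713, 0.3334, 0.343]
eef_rot: [1.0, -0.02, 0.002, -0.001]
ft_force: [0.9, 0.2, 0.4]
width: 0.0603
grip_force: 0.0
```

```bash
python3 - <<'E'
from h import *
c,z=cur(); print(c,z); c=plan(c,grasp(CARRY,'c',up=.09),4); plan(c,grasp(CARRY,'c'),1)
cv2.imwrite("pics/s3.png",cv2.resize(vision.camera("side")[180:330,130:330],None,fx=3,fy=3))
E
```

```text
[ 0.57132665  0.33344824  0.34296851 -0.04083275] [ 0.0033535   0.00199886 -0.99999238]
[0.063, 0.856, 0.013, 0.0, 0.0, 0.092] mm 129
[0.104, 0.852, 0.013, 0.0, 0.0, 0.092] mm 129
[0.145, 0.845, 0.013, 0.0, 0.0, 0.092] mm 129
[0.185, 0.838, 0.013, 0.0, 0.0, 0.093] mm 129
[0.0, -0.0, 0.6, 0.0, 0.0, -0.0] mm 90
```

View pics/s3.png

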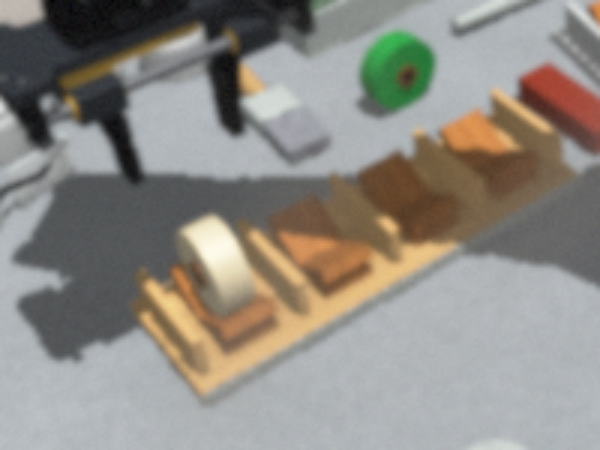

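Wheel_d stands seated and centred in the left bay at (215,262). Wheel_c is next.

Call:
{"name": "play_rows", "arguments": {
  "series": [
    [0.03,0.43,0,0,0,0.05],
    [0.06,0.86,0.01,0,0,0.09],
    [0.06,0.86,0.01,0,0,0.09]
  ]
}}

```text
time: 9.1
ee_pos: [0.5752, 0.1994, 0.3368]
eef_rot: [0.999, -0.046, -0.0, 0.001]
ft_force: [0.8, -1.0, 0.4]
width: 0.0602
grip_force: 0.0
```

Call:
{"name": "play_rows", "arguments": {
  "series": [
    [0.1,0.85,0.01,0,0,0.09],
    [0.1,0.85,0.01,0,0,0.09],
    [0.1,0.85,0.01,0,0,0.09]
  ]
}}

```text
time: 9.4
ee_pos: [0.5785, 0.0706, 0.3355]
eef_rot: [0.998, -0.07, -0.0, 0.001]
ft_force: [-0.4, -0.0, -0.6]
width: 0.06
grip_force: 0.0
```

Call:
{"name": "play_rows", "arguments": {
  "series": [
    [0.14,0.84,0.01,0,0,0.09],
    [0.14,0.84,0.01,0,0,0.09],
    [0.14,0.84,0.01,0,0,0.09]
  ]
}}

```text
time: 9.7
ee_pos: [0.5818, -0.0572, 0.334]
eef_rot: [0.996, -0.093, -0.001, 0.001]
ft_force: [0.8, -0.6, 1.1]
width: 0.0603
grip_force: 0.0
```

Call:
{"name": "play_rows", "arguments": {
  "series": [
    [0.19,0.84,0.01,0,0,0.09],
    [0.19,0.84,0.01,0,0,0.09],
    [0.19,0.84,0.01,0,0,0.09],
    [0.19,0.84,0.01,0,0,0.09],
    [0.19,0.84,0.01,0,0,0.09]
  ]
}}

```text
time: 10.2
ee_pos: [0.5873, -0.1815, 0.3325]
eef_rot: [0.993, -0.115, -0.001, -0.0]
ft_force: [0.2, 0.9, 0.8]
width: 0.0598
grip_force: 0.0
```

```bash
python3 - <<'E'
from h import *
vision.camera("side"); vision.camera("top"); c,z=cur(); print(c,z); plan(c,grasp(CARRY,'c'),1)
E
```

```text
[ 0.58771927 -0.17964011  0.33306457 -0.22726851] [-4.79221885e-04  8.98586479e-04 -9.99999481e-01]
[0.004, 0.009, 0.586, 0.0, 0.0, 0.013] mm 88
```

Call:
{"name": "play_rows", "arguments": {
  "series": [
    [0,0.01,0.2,0,0,0.01],
    [0,0.01,0.4,0,0,0.01],
    [0,0.01,0.52,0,0,0.01],
    [0,0.01,0.58,0,0,0.01],
    [0,0.01,0.58,0,0,0.01]
  ]
}}

```text
time: 10.8
ee_pos: [0.5871, -0.1815, 0.2456]
eef_rot: [0.993, -0.116, -0.001, -0.0]
ft_force: [0.6, 0.2, 0.9]
width: 0.06
grip_force: 0.0
```

Call:
{"name": "play_rows", "arguments": {
  "series": [
    [0,0,0,0,0,0],
    [0,0,0,0,0,0],
    [0,0,0,0,0,0],
    [0,0,0,0,0,0],
    [0,0,0,0,0,0]
  ],
  "fingers": -1
}}

```text
time: 11.3
ee_pos: [0.5873, -0.1829, 0.2469]
eef_rot: [0.993, -0.117, 0.0, 0.0]
ft_force: [-0.4, -0.1, -0.4]
width: 0.0282
grip_force: 0.0
```

Call:
{"name": "play_rows", "arguments": {
  "series": [
    [0,0,0,0,0,0],
    [0,0,0,0,0,0],
    [0,0,0,0,0,0]
  ]
}}

```text
time: 11.6
ee_pos: [0.5873, -0.1828, 0.2466]
eef_rot: [0.993, -0.117, 0.0, 0.0]
ft_force: [-0.4, -0.1, 0.2]
width: 0.0157
grip_force: 25.0
```

Call:
{"name": "play_rows", "arguments": {
  "series": [
    [0,0,-0.1,0,0,0],
    [0,0,-0.25,0,0,0],
    [0,0,-0.4,0,0,0],
    [0,0,-0.55,0,0,0],
    [0,0,-0.6,0,0,0]
  ]
}}

```text
time: 12.1
ee_pos: [0.5878, -0.1828, 0.3401]
eef_rot: [0.993, -0.117, 0.002, 0.0]
ft_force: [0.6, 0.2, -0.4]
width: 0.0156
grip_force: 25.0
```

```bash
python3 - <<'E'
from h import *
c,z=cur(); print(c,status.read_state()['width']); c=plan(c,grasp(MACH,'c',up=.09),4)
E
```

```text
[ 0.58777348 -0.18280501  0.34006846 -0.23461639] 0.0156414060705333
[-0.203, -0.703, 0.008, 0.0, 0.0, -0.093] mm 110
[-0.169, -0.712, 0.008, 0.0, 0.0, -0.093] mm 110
[-0.134, -0.719, 0.008, 0.0, 0.0, -0.093] mm 110
[-0.1, -0.725, 0.008, 0.0, 0.0, -0.093] mm 110
```

Call:
{"name": "play_rows", "arguments": {
  "series": [
    [-0.03,-0.12,0,0,0,-0.02],
    [-0.09,-0.3,0,0,0,-0.04],
    [-0.15,-0.5,0,0,0,-0.07],
    [-0.2,-0.7,0,0,0,-0.09]
  ]
}}

```text
time: 12.5
ee_pos: [0.5818, -0.0715, 0.3355]
eef_rot: [0.996, -0.093, -0.001, -0.0]
ft_force: [0.6, 0.3, -0.6]
width: 0.0159
grip_force: 25.0
```

Call:
{"name": "play_rows", "arguments": {
  "series": [
    [-0.06,-0.23,0,0,0,-0.03],
    [-0.12,-0.46,0,0,0,-0.06],
    [-0.17,-0.71,0,0,0,-0.09]
  ]
}}

```text
time: 12.8
ee_pos: [0.5763, 0.0378, 0.3356]
eef_rot: [0.998, -0.069, -0.001, 0.0]
ft_force: [0.6, -0.2, -0.7]
width: 0.016
grip_force: 25.0
```

Call:
{"name": "play_rows", "arguments": {
  "series": [
    [-0.04,-0.23,0,0,0,-0.03],
    [-0.09,-0.46,0,0,0,-0.06],
    [-0.13,-0.72,0,0,0,-0.09]
  ]
}}

```text
time: 13.1
ee_pos: [0.572, 0.1472, 0.3356]
eef_rot: [0.999, -0.046, -0.001, 0.0]
ft_force: [0.8, -0.4, 0.5]
width: 0.0159
grip_force: 25.0
```

Call:
{"name": "play_rows", "arguments": {
  "series": [
    [-0.03,-0.22,0,0,0,-0.03],
    [-0.06,-0.44,0,0,0,-0.06],
    [-0.08,-0.63,0,0,0,-0.09],
    [-0.1,-0.72,0,0,0,-0.09],
    [-0.1,-0.72,0,0,0,-0.09]
  ]
}}

```text
time: 13.6
ee_pos: [0.5668, 0.2567, 0.3357]
eef_rot: [1.0, -0.021, -0.001, -0.0]
ft_force: [0.4, 1.1, -1.0]
width: 0.016
grip_force: 25.0
```

```bash
python3 - <<'E'
from h import *
vision.camera("side"); vision.camera("top"); c,z=cur(); print(c,status.read_state()['width']); plan(c,grasp(MACH,'c',up=.0014),1)
E
```

```text
[ 0.5682482   0.25321777  0.33596359 -0.04696287] 0.016031065350235994
[-0.009, -0.016, 0.596, 0.0, 0.0, -0.013] mm 89
```

Call:
{"name": "play_rows", "arguments": {
  "series": [
    [0,-0.01,0.15,0,0,0],
    [0,-0.01,0.3,0,0,-0.01],
    [0,-0.01,0.42,0,0,-0.01],
    [0,-0.01,0.5,0,0,-0.01],
    [0,-0.01,0.54,0,0,-0.01]
  ]
}}

```text
time: 14.2
ee_pos: [0.5685, 0.2541, 0.2544]
eef_rot: [1.0, -0.021, -0.0, 0.001]
ft_force: [0.0, 0.0, -0.2]
width: 0.0157
grip_force: 25.0
```

Call:
{"name": "play_rows", "arguments": {
  "series": [
    [0,0,0.02,0,0,0],
    [0,0,0.04,0,0,0],
    [0,0,0.05,0,0,0]
  ]
}}

```text
time: 14.5
ee_pos: [0.5684, 0.2558, 0.2484]
eef_rot: [1.0, -0.02, 0.0, -0.0]
ft_force: [0.2, 0.5, -0.0]
width: 0.016
grip_force: 25.0
```

Call:
{"name": "play_rows", "arguments": {
  "series": [
    [0,0,0,0,0,0],
    [0,0,0,0,0,0]
  ]
}}

```text
time: 14.7
ee_pos: [0.5683, 0.2559, 0.2484]
eef_rot: [1.0, -0.02, 0.0, -0.0]
ft_force: [-0.7, 0.1, -0.2]
width: 0.0159
grip_force: 25.0
```

Call:
{"name": "play_rows", "arguments": {
  "series": [
    [0,0,0.007,0,0,0],
    [0,0,0.012,0,0,0],
    [0,0,0.012,0,0,0]
  ]
}}

```text
time: 15.0
ee_pos: [0.5684, 0.256, 0.2473]
eef_rot: [1.0, -0.02, 0.0, -0.0]
ft_force: [-2.4, -1.2, 7.8]
width: 0.016
grip_force: 25.0
```

Call:
{"name": "play_rows", "arguments": {
  "series": [
    [0,0,0,0,0,0],
    [0,0,0,0,0,0],
    [0,0,0,0,0,0],
    [0,0,0,0,0,0],
    [0,0,0,0,0,0]
  ],
  "fingers": 0.38
}}

```text
time: 15.5
ee_pos: [0.5682, 0.2558, 0.2461]
eef_rot: [1.0, -0.02, -0.0, 0.0]
ft_force: [0.3, -1.0, -0.3]
width: 0.0479
grip_force: 0.0
```

Call:
{"name": "play_rows", "arguments": {
  "series": [
    [0,0,-0.05,0,0,0],
    [0,0,-0.2,0,0,0],
    [0,0,-0.4,0,0,0],
    [0,0,-0.6,0,0,0],
    [0,0,-0.7,0,0,0]
  ]
}}

```text
time: 16.0
ee_pos: [0.5685, 0.2562, 0.3545]
eef_rot: [1.0, -0.02, 0.002, -0.001]
ft_force: [-0.1, 0.3, 0.9]
width: 0.0599
grip_force: 0.0
```

```bash
python3 - <<'E'
from h import *
c,z=cur(); print(c,z); c=plan(c,grasp(CARRY,'b',up=.09),4)
cv2.imwrite("pics/s4.png",cv2.resize(vision.camera("side")[180:330,130:330],None,fx=3,fy=3))
E
```

```text
[ 0.56851858  0.25616608  0.35450782 -0.0408057 ] [ 0.00347661  0.00147    -0.99999288]
[0.037, 0.854, 0.018, 0.0, 0.0, 0.092] mm 128
[0.078, 0.852, 0.018, 0.0, 0.0, 0.092] mm 128
[0.12, 0.847, 0.018, 0.0, 0.0, 0.092] mm 128
[0.16, 0.84, 0.017, 0.0, 0.0, 0.093] mm 128
```

View pics/s4.png

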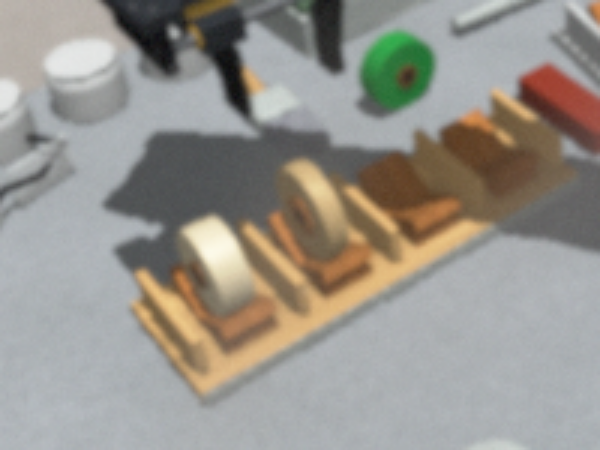

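Wheel_c is seated upright at (312,208) and wheel_d is still good. Wheel_b is next.

Call:
{"name": "play_rows", "arguments": {
  "series": [
    [0.02,0.43,0.01,0,0,0.05],
    [0.04,0.85,0.02,0,0,0.09],
    [0.04,0.85,0.02,0,0,0.09]
  ]
}}

```text
time: 16.35
ee_pos: [0.5691, 0.1236, 0.347]
eef_rot: [0.999, -0.046, -0.001, 0.001]
ft_force: [0.7, -0.1, -0.9]
width: 0.0596
grip_force: 0.0
```

Call:
{"name": "play_rows", "arguments": {
  "series": [
    [0.08,0.85,0.02,0,0,0.09],
    [0.08,0.85,0.02,0,0,0.09],
    [0.08,0.85,0.02,0,0,0.09]
  ]
}}

```text
time: 16.65
ee_pos: [0.5693, -0.0047, 0.3441]
eef_rot: [0.998, -0.07, -0.001, 0.001]
ft_force: [0.4, -0.4, -0.5]
width: 0.0601
grip_force: 0.0
```

Call:
{"name": "play_rows", "arguments": {
  "series": [
    [0.12,0.85,0.02,0,0,0.09],
    [0.12,0.85,0.02,0,0,0.09],
    [0.12,0.85,0.02,0,0,0.09]
  ]
}}

```text
time: 16.95
ee_pos: [0.5695, -0.1334, 0.3411]
eef_rot: [0.996, -0.093, -0.001, 0.001]
ft_force: [-0.2, 0.5, -0.4]
width: 0.06
grip_force: 0.0
```

Call:
{"name": "play_rows", "arguments": {
  "series": [
    [0.16,0.84,0.01,0,0,0.1],
    [0.16,0.84,0.01,0,0,0.1],
    [0.16,0.84,0.01,0,0,0.1],
    [0.16,0.84,0.01,0,0,0.1],
    [0.16,0.84,0.01,0,0,0.1]
  ]
}}

```text
time: 17.45
ee_pos: [0.571, -0.2571, 0.3396]
eef_rot: [0.993, -0.118, -0.001, -0.0]
ft_force: [-0.5, 0.4, -0.8]
width: 0.06
grip_force: 0.0
```

Call:
{"name": "play_rows", "arguments": {
  "series": [
    [0,0,0,0,0,0],
    [0,0,0,0,0,0]
  ]
}}

```text
time: 17.65
ee_pos: [0.5716, -0.2553, 0.3406]
eef_rot: [0.993, -0.116, 0.0, -0.0]
ft_force: [0.3, -0.7, -0.4]
width: 0.0601
grip_force: 0.0
```

```bash
python3 - <<'E'
from h import *
c,z=cur(); print(c,z); plan(c,grasp(CARRY,'b'),1)
E
```

```text
[ 0.57158399 -0.25527547  0.34063186 -0.23225506] [ 5.12196774e-05  4.38487891e-04 -9.99999903e-01]
[-0.008, 0.013, 0.579, 0.0, 0.0, 0.003] mm 87
```

Call:
{"name": "play_rows", "arguments": {
  "series": [
    [-0.01,0.01,0.2,0,0,0],
    [-0.01,0.01,0.4,0,0,0],
    [-0.01,0.01,0.52,0,0,0],
    [-0.01,0.01,0.58,0,0,0],
    [-0.01,0.01,0.58,0,0,0]
  ]
}}

```text
time: 18.15
ee_pos: [0.5693, -0.2572, 0.2529]
eef_rot: [0.993, -0.116, -0.001, -0.0]
ft_force: [-0.6, -0.1, 0.5]
width: 0.0601
grip_force: 0.0
```

Call:
{"name": "play_rows", "arguments": {
  "series": [
    [0,0,0,0,0,0],
    [0,0,0,0,0,0],
    [0,0,0,0,0,0],
    [0,0,0,0,0,0],
    [0,0,0,0,0,0]
  ],
  "fingers": -1
}}

```text
time: 18.65
ee_pos: [0.5695, -0.2581, 0.2541]
eef_rot: [0.993, -0.117, 0.0, 0.0]
ft_force: [-0.3, 0.5, 0.3]
width: 0.028
grip_force: 0.0
```

Call:
{"name": "play_rows", "arguments": {
  "series": [
    [0,0,0,0,0,0],
    [0,0,0,0,0,0],
    [0,0,0,0,0,0]
  ]
}}

```text
time: 18.95
ee_pos: [0.5694, -0.2581, 0.2538]
eef_rot: [0.993, -0.117, 0.0, 0.0]
ft_force: [-0.5, 0.8, 1.0]
width: 0.02
grip_force: 24.9
```

Call:
{"name": "play_rows", "arguments": {
  "series": [
    [0,0,-0.1,0,0,0],
    [0,0,-0.25,0,0,0],
    [0,0,-0.4,0,0,0],
    [0,0,-0.55,0,0,0],
    [0,0,-0.6,0,0,0]
  ]
}}

```text
time: 19.45
ee_pos: [0.5699, -0.2581, 0.3472]
eef_rot: [0.993, -0.117, 0.002, 0.001]
ft_force: [-0.1, 0.4, -1.7]
width: 0.02
grip_force: 24.9
```

```bash
python3 - <<'E'
from h import *
c,z=cur(); print(c,status.read_state()['width']); c=plan(c,grasp(MACH,'b',up=.09),4)
E
```

```text
[ 0.56988585 -0.25812699  0.34720759 -0.2345941 ] 0.020005905922552813
[-0.178, -0.704, 0.006, 0.0, 0.0, -0.093] mm 109
[-0.144, -0.712, 0.005, 0.0, 0.0, -0.093] mm 109
[-0.109, -0.718, 0.006, 0.0, 0.0, -0.093] mm 109
[-0.075, -0.723, 0.005, 0.0, 0.0, -0.093] mm 109
```

Call:
{"name": "play_rows", "arguments": {
  "series": [
    [-0.03,-0.12,0,0,0,-0.02],
    [-0.08,-0.3,0,0,0,-0.04],
    [-0.13,-0.5,0,0,0,-0.07],
    [-0.18,-0.7,0,0,0,-0.09]
  ]
}}

```text
time: 19.85
ee_pos: [0.567, -0.1474, 0.3426]
eef_rot: [0.996, -0.093, -0.001, -0.0]
ft_force: [0.6, 0.1, -1.1]
width: 0.0197
grip_force: 24.9
```

Call:
{"name": "play_rows", "arguments": {
  "series": [
    [-0.05,-0.23,0,0,0,-0.03],
    [-0.1,-0.46,0,0,0,-0.06],
    [-0.14,-0.71,0,0,0,-0.09]
  ]
}}

```text
time: 20.15
ee_pos: [0.5658, -0.039, 0.3427]
eef_rot: [0.998, -0.07, -0.001, 0.0]
ft_force: [1.0, 0.2, -0.8]
width: 0.02
grip_force: 24.9
```

Call:
{"name": "play_rows", "arguments": {
  "series": [
    [-0.04,-0.23,0,0,0,-0.03],
    [-0.08,-0.46,0,0,0,-0.06],
    [-0.11,-0.72,0,0,0,-0.09]
  ]
}}

```text
time: 20.45
ee_pos: [0.5645, 0.07, 0.3427]
eef_rot: [0.999, -0.046, -0.001, 0.0]
ft_force: [1.2, -0.0, -1.3]
width: 0.0199
grip_force: 24.9
```

Call:
{"name": "play_rows", "arguments": {
  "series": [
    [-0.02,-0.22,0,0,0,-0.03],
    [-0.05,-0.44,0,0,0,-0.06],
    [-0.07,-0.63,0,0,0,-0.09],
    [-0.08,-0.72,0,0,0,-0.1],
    [-0.08,-0.72,0,0,0,-0.1]
  ]
}}

```text
time: 20.95
ee_pos: [0.5627, 0.179, 0.343]
eef_rot: [1.0, -0.019, -0.001, -0.0]
ft_force: [-0.1, 0.4, -0.8]
width: 0.0199
grip_force: 24.9
```

Call:
{"name": "play_rows", "arguments": {
  "series": [
    [0,0,0,0,0,0],
    [0,0,0,0,0,0],
    [0,0,0,0,0,0]
  ]
}}

```text
time: 21.25
ee_pos: [0.564, 0.1752, 0.3436]
eef_rot: [1.0, -0.022, 0.0, 0.0]
ft_force: [0.0, 0.1, -0.5]
width: 0.0196
grip_force: 24.9
```

```bash
python3 - <<'E'
from h import *
c,z=cur(); print(c,status.read_state()['width']); plan(c,grasp(MACH,'b',up=.0),1)
E
```

```text
[ 0.56396275  0.17520764  0.3436031  -0.04325919] 0.01963704030429351
[-0.001, -0.017, 0.598, 0.0, 0.0, -0.006] mm 90
```

Call:
{"name": "play_rows", "arguments": {
  "series": [
    [0,-0.015,0.15,0,0,0],
    [0,-0.015,0.3,0,0,-0.005],
    [0,-0.015,0.42,0,0,-0.005],
    [0,-0.015,0.5,0,0,-0.005],
    [0,-0.015,0.55,0,0,-0.005]
  ]
}}

```text
time: 21.75
ee_pos: [0.5638, 0.1783, 0.2603]
eef_rot: [1.0, -0.02, -0.0, 0.0]
ft_force: [0.4, 0.4, -0.1]
width: 0.0196
grip_force: 24.9
```

Call:
{"name": "play_rows", "arguments": {
  "series": [
    [0,0,0.02,0,0,0],
    [0,0,0.035,0,0,0],
    [0,0,0.035,0,0,0],
    [0,0,0.035,0,0,0]
  ]
}}

```text
time: 22.15
ee_pos: [0.5639, 0.1791, 0.2565]
eef_rot: [1.0, -0.019, 0.0, -0.0]
ft_force: [-0.2, 0.4, -1.0]
width: 0.0197
grip_force: 24.9
```

Call:
{"name": "play_rows", "arguments": {
  "series": [
    [0,0,0.008,0,0,0],
    [0,0,0.015,0,0,0],
    [0,0,0.015,0,0,0]
  ]
}}

```text
time: 22.45
ee_pos: [0.5638, 0.1791, 0.254]
eef_rot: [1.0, -0.019, 0.0, 0.0]
ft_force: [-0.2, -0.2, 1.2]
width: 0.0195
grip_force: 24.9
```

Call:
{"name": "play_rows", "arguments": {
  "series": [
    [0,0,0,0,0,0],
    [0,0,0,0,0,0],
    [0,0,0,0,0,0],
    [0,0,0,0,0,0],
    [0,0,0,0,0,0]
  ],
  "fingers": 0.38
}}

```text
time: 22.95
ee_pos: [0.5637, 0.1791, 0.2537]
eef_rot: [1.0, -0.019, 0.0, 0.0]
ft_force: [-0.5, -0.4, -1.2]
width: 0.0518
grip_force: 0.0
```

Call:
{"name": "play_rows", "arguments": {
  "series": [
    [0,0,-0.05,0,0,0],
    [0,0,-0.2,0,0,0],
    [0,0,-0.4,0,0,0],
    [0,0,-0.6,0,0,0],
    [0,0,-0.7,0,0,0]
  ]
}}

```text
time: 23.45
ee_pos: [0.564, 0.1794, 0.3619]
eef_rot: [1.0, -0.019, 0.002, -0.001]
ft_force: [0.1, -0.3, -0.4]
width: 0.0597
grip_force: 0.0
```

```bash
python3 - <<'E'
from h import *
c,z=cur(); print(c,z); c=plan(c,grasp(CARRY,'a',up=.09),4)
cv2.imwrite("pics/s5.png",cv2.resize(vision.camera("side")[130:330,130:430],None,fx=2.5,fy=2.5))
E
```

```text
[ 0.56402501  0.17944832  0.36194779 -0.03805722] [ 3.63618626e-03  9.80139022e-04 -9.99992909e-01]
[0.012, 0.854, 0.016, 0.0, 0.0, 0.094] mm 128
[0.054, 0.852, 0.016, 0.0, 0.0, 0.093] mm 128
[0.096, 0.849, 0.016, 0.0, 0.0, 0.094] mm 128
[0.137, 0.843, 0.015, 0.0, 0.0, 0.093] mm 128
```

View pics/s5.png

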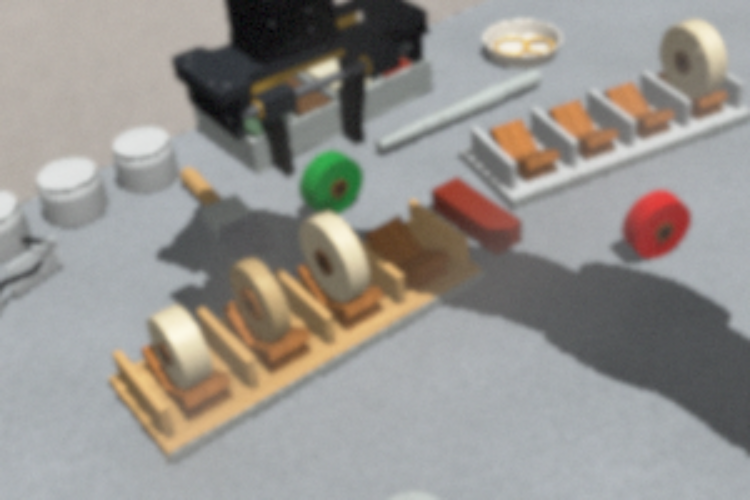

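Wheels d, c and b stand upright and seated at (180,345), (262,298) and (335,255). Only wheel_a is left, at (693,58).

Call:
{"name": "play_rows", "arguments": {
  "series": [
    [0.01,0.43,0.01,0,0,0.05],
    [0.01,0.85,0.02,0,0,0.09],
    [0.01,0.85,0.02,0,0,0.09]
  ]
}}

```text
time: 23.8
ee_pos: [0.5601, 0.0471, 0.3545]
eef_rot: [0.999, -0.045, -0.001, 0.001]
ft_force: [1.0, 0.2, -0.3]
width: 0.06
grip_force: 0.0
```

Call:
{"name": "play_rows", "arguments": {
  "series": [
    [0.05,0.85,0.02,0,0,0.09],
    [0.05,0.85,0.02,0,0,0.09],
    [0.05,0.85,0.02,0,0,0.09]
  ]
}}

```text
time: 24.1
ee_pos: [0.5561, -0.0809, 0.3516]
eef_rot: [0.998, -0.069, -0.001, 0.001]
ft_force: [0.0, -0.0, 0.2]
width: 0.0602
grip_force: 0.0
```

Call:
{"name": "play_rows", "arguments": {
  "series": [
    [0.1,0.85,0.02,0,0,0.09],
    [0.1,0.85,0.02,0,0,0.09],
    [0.1,0.85,0.02,0,0,0.09]
  ]
}}

```text
time: 24.4
ee_pos: [0.5538, -0.2091, 0.3485]
eef_rot: [0.996, -0.092, -0.001, 0.001]
ft_force: [-1.0, 0.8, 0.3]
width: 0.0602
grip_force: 0.0
```

Call:
{"name": "play_rows", "arguments": {
  "series": [
    [0.14,0.84,0,0,0,0.1],
    [0.14,0.84,0,0,0,0.1],
    [0.14,0.84,0,0,0,0.1],
    [0.14,0.84,0,0,0,0.1],
    [0.14,0.84,0,0,0,0.1]
  ]
}}

```text
time: 24.9
ee_pos: [0.5529, -0.3323, 0.3485]
eef_rot: [0.993, -0.116, -0.001, -0.0]
ft_force: [0.7, 1.5, 0.8]
width: 0.0602
grip_force: 0.0
```

Call:
{"name": "play_rows", "arguments": {
  "series": [
    [0,0,0,0,0,0],
    [0,0,0,0,0,0],
    [0,0,0,0,0,0]
  ]
}}

```text
time: 25.2
ee_pos: [0.5535, -0.3311, 0.3499]
eef_rot: [0.993, -0.115, 0.0, -0.0]
ft_force: [0.5, -0.8, 0.4]
width: 0.0602
grip_force: 0.0
```

```bash
python3 - <<'E'
from h import *
c,z=cur(); print(c,z); plan(c,grasp(CARRY,'a'),1)
E
```

```text
[ 0.5534899  -0.33108066  0.34985453 -0.23036493] [ 2.41513037e-04  6.59700143e-05 -9.99999969e-01]
[-0.008, 0.014, 0.583, 0.0, 0.0, 0.007] mm 87
```

Call:
{"name": "play_rows", "arguments": {
  "series": [
    [-0.01,0.01,0.2,0,0,0.01],
    [-0.01,0.01,0.4,0,0,0.01],
    [-0.01,0.01,0.52,0,0,0.01],
    [-0.01,0.01,0.58,0,0,0.01],
    [-0.01,0.01,0.58,0,0,0.01]
  ]
}}

```text
time: 25.7
ee_pos: [0.5512, -0.3328, 0.2618]
eef_rot: [0.993, -0.118, -0.001, -0.0]
ft_force: [0.8, -0.6, -0.2]
width: 0.0602
grip_force: 0.0
```

Call:
{"name": "play_rows", "arguments": {
  "series": [
    [0,0,0,0,0,0],
    [0,0,0,0,0,0],
    [0,0,0,0,0,0],
    [0,0,0,0,0,0],
    [0,0,0,0,0,0]
  ],
  "fingers": -1,
  "squeeze": 30
}}

```text
time: 26.2
ee_pos: [0.5514, -0.3333, 0.2631]
eef_rot: [0.993, -0.118, 0.0, 0.0]
ft_force: [-0.4, 0.6, -0.6]
width: 0.0281
grip_force: 16.9
```

Call:
{"name": "play_rows", "arguments": {
  "series": [
    [0,0,0,0,0,0],
    [0,0,0,0,0,0],
    [0,0,0,0,0,0]
  ]
}}

```text
time: 26.5
ee_pos: [0.5514, -0.3334, 0.263]
eef_rot: [0.993, -0.118, 0.0, 0.0]
ft_force: [-0.0, -0.4, 3.3]
width: 0.028
grip_force: 29.7
```

Call:
{"name": "play_rows", "arguments": {
  "series": [
    [0,0,-0.1,0,0,0],
    [0,0,-0.25,0,0,0],
    [0,0,-0.4,0,0,0],
    [0,0,-0.55,0,0,0],
    [0,0,-0.6,0,0,0]
  ]
}}

```text
time: 27.0
ee_pos: [0.5517, -0.3334, 0.356]
eef_rot: [0.993, -0.118, 0.002, 0.001]
ft_force: [0.5, -0.7, -1.8]
width: 0.0282
grip_force: 29.7
```

```bash
python3 - <<'E'
from h import *
c,z=cur(); print(c,status.read_state()['width']); c=plan(c,grasp(MACH,'a',up=.09),4)
E
```

```text
[ 0.55169211 -0.33342811  0.35602638 -0.23725685] 0.028186995729690467
[-0.155, -0.705, 0.006, 0.0, 0.0, -0.094] mm 108
[-0.12, -0.712, 0.006, 0.0, 0.0, -0.094] mm 108
[-0.085, -0.717, 0.006, 0.0, 0.0, -0.094] mm 108
[-0.049, -0.721, 0.006, 0.0, 0.0, -0.095] mm 108
```

Call:
{"name": "play_rows", "arguments": {
  "series": [
    [-0.02,-0.12,0,0,0,-0.02],
    [-0.07,-0.3,0,0,0,-0.04],
    [-0.11,-0.5,0,0,0,-0.07],
    [-0.155,-0.7,0,0,0,-0.095]
  ]
}}

```text
time: 27.4
ee_pos: [0.553, -0.2235, 0.3514]
eef_rot: [0.996, -0.093, -0.001, -0.0]
ft_force: [0.3, 0.8, -1.0]
width: 0.0276
grip_force: 29.7
```

Call:
{"name": "play_rows", "arguments": {
  "series": [
    [-0.04,-0.23,0,0,0,-0.03],
    [-0.08,-0.46,0,0,0,-0.06],
    [-0.12,-0.71,0,0,0,-0.095]
  ]
}}

```text
time: 27.7
ee_pos: [0.5548, -0.1157, 0.3516]
eef_rot: [0.998, -0.068, -0.001, -0.0]
ft_force: [0.2, 0.0, -1.3]
width: 0.0274
grip_force: 29.7
```

Call:
{"name": "play_rows", "arguments": {
  "series": [
    [-0.03,-0.23,0,0,0,-0.03],
    [-0.06,-0.46,0,0,0,-0.06],
    [-0.085,-0.72,0,0,0,-0.095]
  ]
}}

```text
time: 28.0
ee_pos: [0.5568, -0.0072, 0.3516]
eef_rot: [0.999, -0.044, -0.001, 0.0]
ft_force: [1.2, 0.3, -0.3]
width: 0.0281
grip_force: 29.7
```

Call:
{"name": "play_rows", "arguments": {
  "series": [
    [-0.01,-0.22,0,0,0,-0.03],
    [-0.03,-0.44,0,0,0,-0.06],
    [-0.04,-0.63,0,0,0,-0.09],
    [-0.05,-0.72,0,0,0,-0.095],
    [-0.05,-0.72,0,0,0,-0.095]
  ]
}}

```text
time: 28.5
ee_pos: [0.559, 0.1015, 0.352]
eef_rot: [1.0, -0.017, -0.001, -0.0]
ft_force: [0.1, 0.1, -2.1]
width: 0.0276
grip_force: 29.7
```

Call:
{"name": "play_rows", "arguments": {
  "series": [
    [0,0,0,0,0,0],
    [0,0,0,0,0,0],
    [0,0,0,0,0,0]
  ]
}}

```text
time: 28.8
ee_pos: [0.56, 0.0976, 0.3526]
eef_rot: [1.0, -0.02, -0.0, 0.0]
ft_force: [0.3, 0.6, -1.9]
width: 0.0274
grip_force: 29.7
```

```bash
python3 - <<'E'
from h import *
c,z=cur(); print(c,status.read_state()['width']); plan(c,grasp(MACH,'a',up=.0),1)
E
```

```text
[ 0.55996532  0.09762521  0.35258622 -0.04059004] 0.027388838723643377
[0.005, -0.015, 0.601, 0.0, 0.0, -0.001] mm 90
```

Call:
{"name": "play_rows", "arguments": {
  "series": [
    [0,-0.01,0.15,0,0,0],
    [0,-0.01,0.3,0,0,0],
    [0,-0.01,0.42,0,0,0],
    [0,-0.01,0.5,0,0,0],
    [0,-0.01,0.55,0,0,0]
  ]
}}

```text
time: 29.3
ee_pos: [0.5598, 0.1, 0.2693]
eef_rot: [1.0, -0.02, -0.0, 0.0]
ft_force: [-0.1, 0.2, -1.3]
width: 0.0282
grip_force: 29.7
```

Call:
{"name": "play_rows", "arguments": {
  "series": [
    [0,0,0.02,0,0,0],
    [0,0,0.035,0,0,0],
    [0,0,0.035,0,0,0],
    [0,0,0.035,0,0,0]
  ]
}}

```text
time: 29.7
ee_pos: [0.5601, 0.1008, 0.2655]
eef_rot: [1.0, -0.019, 0.0, -0.0]
ft_force: [-0.4, 1.1, -2.0]
width: 0.0276
grip_force: 29.7
```

Call:
{"name": "play_rows", "arguments": {
  "series": [
    [0,0,0.008,0,0,0],
    [0,0,0.016,0,0,0],
    [0,0,0.016,0,0,0]
  ]
}}

```text
time: 30.0
ee_pos: [0.56, 0.1008, 0.2629]
eef_rot: [1.0, -0.019, 0.0, -0.0]
ft_force: [-0.1, 0.4, 1.5]
width: 0.0276
grip_force: 29.8
```

Call:
{"name": "play_rows", "arguments": {
  "series": [
    [0,0,0,0,0,0],
    [0,0,0,0,0,0],
    [0,0,0,0,0,0],
    [0,0,0,0,0,0],
    [0,0,0,0,0,0]
  ],
  "fingers": 0.38
}}

```text
time: 30.5
ee_pos: [0.5599, 0.1006, 0.2625]
eef_rot: [1.0, -0.019, 0.0, 0.0]
ft_force: [1.4, -0.7, -0.1]
width: 0.0572
grip_force: 0.0
```

Call:
{"name": "play_rows", "arguments": {
  "series": [
    [0,0,-0.05,0,0,0],
    [0,0,-0.2,0,0,0],
    [0,0,-0.4,0,0,0],
    [0,0,-0.6,0,0,0],
    [0,0,-0.8,0,0,0]
  ]
}}

```text
time: 31.0
ee_pos: [0.5596, 0.1008, 0.3844]
eef_rot: [1.0, -0.019, 0.0, -0.0]
ft_force: [-0.8, 0.1, -1.0]
width: 0.0603
grip_force: 0.0
```

Call:
{"name": "play_rows", "arguments": {
  "series": [
    [0,0.3,0,0,0,0],
    [0,0.6,0,0,0,0],
    [0,0.9,0,0,0,0],
    [0,0.9,0,0,0,0],
    [0,0.9,0,0,0,0]
  ]
}}

```text
time: 31.5
ee_pos: [0.5546, -0.0353, 0.3831]
eef_rot: [1.0, -0.02, 0.0, 0.0]
ft_force: [0.5, 0.5, -0.8]
width: 0.0599
grip_force: 0.0
```

Call:
{"name": "play_rows", "arguments": {
  "series": [
    [0,0.3,0,0,0,0],
    [0,0.6,0,0,0,0],
    [0,0.9,0,0,0,0],
    [0,0.9,0,0,0,0],
    [0,0.9,0,0,0,0]
  ]
}}

```text
time: 32.0
ee_pos: [0.5498, -0.1687, 0.3827]
eef_rot: [1.0, -0.019, 0.0, -0.0]
ft_force: [-0.1, 0.3, -0.2]
width: 0.0599
grip_force: 0.0
```

```bash
python3 - <<'E'
from h import *
s=vision.camera("side"); t=vision.camera("top")
for n,im in(("top",t),("side",s)):
    for k,(y,Rd,th) in W.items():
        cv2.polylines(im,[np.round(cv2.convexHull(proj(n,w(MACH,wheel(y,Rd,th))).astype(np.float32))).astype(np.int32)],True,(255,0,255),1)
cv2.imwrite("pics/s6.png",np.vstack([cv2.resize(t[165:245,130:310],None,fx=3,fy=3),cv2.resize(s[195:310,160:340],None,fx=3,fy=3)]))
E
```

```text
(no output)
```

View pics/s6.png

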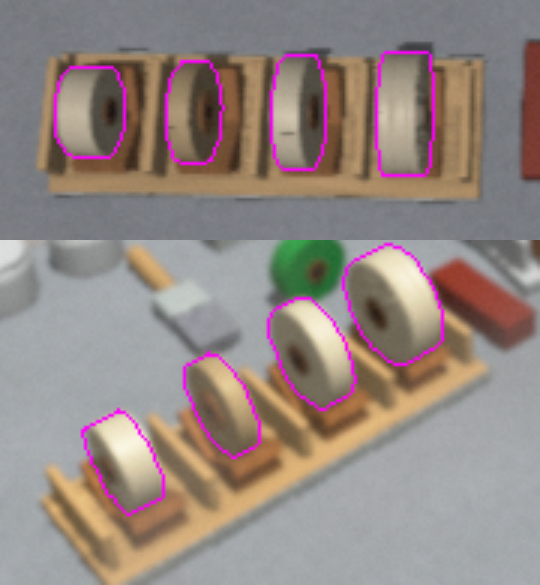

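All four wheels match their predicted seated outlines in both views: d (90,112), c (195,112), b (298,112), a (405,114). The arm is clear, so I'm handing in.

```bash
python3 -c "
from bench import job
print(job.close_job())"
```

```text
the job is handed in; nothing more can be done
None
```

All four wheels (d, c, b, a from left to right) are seated upright and centred in the machine rack in their original order, matching their predicted outlines in both cameras, and the job is handed in at about 32 s; the hand-in gave no verdict.

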